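# Open the rearing box's feed gate to the clip

## Task

Two insect rearing boxes stand on the bench, each with a stiff slide gate on its top. On the box with the wide gate, pull the gate open by its upright handle until the handle stands level with the dark clip on that box's rail, then let go; leave the other box's narrow gate as it is.

Things in the scene. Friction and masses are not known exactly. Their poses are not given: they have to be found in the camera images.
- wide_handle (a point): Handle of the wide gate: an upright wooden bar 14 mm thick (along x), 60 mm long (along y), on an aluminium sheet 150 mm wide lying on the top of a pine box. The sheet's upper face is 105 mm above the bench, the bar's top 150 mm. The point is at the bar's centre, 130 mm above the bench. Its axes are the box's: z up, y along the bar, x along the slide; the gate opens along -x.
- wide_clip: Dark steel clip on the left (+y) rail of the wide gate, 81 mm to the side of the handle's centre, 25 to 90 mm ahead of it (-x) at the start. 14 mm thick along the slide, 22 mm across; origin at its centre on the rail's top (114 mm above the bench), clip top at 142 mm. Fixed; axes as the handle's. The handle is level with it when both are equally far along the slide.
- wide_gate (a joint): Opening of the wide gate in m: 0 shut (0 to 0.02 at the start), 0.12 at its end stop, growing as the handle goes along -x, straight and roughly towards the robot. It is stiff (about 8 N, a little more with speed) and stays where it is left. Its box, 300 x 220 x 100 mm, is fixed to the bench and turned up to 15 degrees.
- narrow_handle (a point): Handle of the narrow gate (sheet 80 mm wide, bar 40 mm long, otherwise alike; the point is at the bar's centre, 130 mm above the bench) on the other box of the same size. Not to be moved. Which box stands left and which right varies. That box has a clip on its own rail, of no concern here.

How it is judged:
At the end, for the whole second after the job is handed in: The middle of the wide gate's handle stands level with the middle of the clip on its rail within 12 mm either way along the slide, the gate is at rest, and the narrow gate is within 10 mm of where it was (x of wide_handle in the frame of wide_clip between -0.012 and 0.012 m and velocity of joint wide_gate between -0.005 and 0.005 m/s and distance of narrow_handle from where it was at the start of the episode below 0.01 m); the robot touches nothing.
It fails at once if the narrow gate is moved by more than 10 mm (distance of narrow_handle from where it was at the start of the episode above 0.01 m).
It also fails if it takes over 32 s, if anything falls off the work surface, if the arm or the gripper's body presses on something with over 40 N, if the wrist force passes 120 N, or if a joint passes its speed limit or range.

## Robot

A 6-joint arm with a two-finger parallel gripper is mounted at the origin on the work surface. World frame = base frame: x ahead of the robot, y to its left, z up, the work surface at z = 0. Lengths are in m, angles in rad, forces in N, time in s.
With the tool pointing down it reaches from about 0.4 to 0.825 m from the base axis. Payload 7 kg.
Tool frame: the origin (TCP) lies on the centre line of the jaws, within the pads' length; the fingertips stand 22 mm ahead of it and the grasp point (between the pads) lies 3 mm ahead of it; z points along the fingers, y is the direction in which the jaws open and shut (so a half turn about z gives the same grasp; the last joint's range is limited). The gripper opens to 88 mm and grips with 3 to 60 N. Pads are 19 mm wide; open, the fingers measure 130 mm over their backs; the gripper's body (78 mm by 193 mm) begins 47 mm behind the grasp point.
Start: joints at [-0.884, 0.359, 0.012, 0, -1.224, -0.288], TCP at [0.262, -0.622, 0.249] pointing down, gripper open.
Joint ranges: [-3.07, 3.07], [-1.43, 2.12], [-1.02, 1.25], [-3.03, 1.67], [-3.05, -0], [-3.03, 3.03]. Speed limits (rad/s): [2.39, 2.39, 3.01, 3.14, 3.14, 3.14].

## Interface

Orientations are given as [roll, pitch, yaw] about the fixed x, y, z axes, in that order (R = Rz(yaw) Ry(pitch) Rx(roll)).
In Python, from station import arm gives the robot as it stands. The module is installed in compiled form; this text tells all that it offers.
- The arm moves only by the tool arm_command, never from a script. Its argument "motion" is a list of rows, each a list of 3 entries, a list of its own where there are three numbers: the shift along the tool's x, y, z in mm, then the turn, a rotation vector about the tool's x, y, z in degrees, then the opening, from 0 (shut) to 1 (fully open). In form: [[[tx, ty, tz], [wx, wy, wz], grip], ...]. A call has 1 to 20 rows; each row shifts and turns the commanded pose from where the row before left it, along the tool's axes as they then stand; what a row does not reach is not made up. A row lasts 1/12 s, in which the tool goes at most 41.7 mm and 7.16 degrees, less where a joint would pass 70% of its speed; a pose out of reach is approached as far as the arm can. A call is refused whole if a number of a shift passes 41.7 or a number of a turn 7.16, either way. A call with a gripper value outside its range is refused whole. The fingers move at their own pace and stop on an object; "newtons" is the grip in N (left out, the last holds). Time passes only in rows, so rows that do not move let the fingers close. It gives the time, the measured TCP pose, the force and the opening at its end, in the units of the state.
- arm.get_state(): the state, without advancing time (a new reading comes with each control period).
- arm.grab_frame(name): name is "side" or "top" or "wrist"; returns the picture (384x512x3 uint8, red, green, blue); there is no depth.
- arm.camera_info(name): a dict with "fov_y" (degrees; the focal length in pixels is half the picture's height over the tangent of half this angle, whatever the lens; pixels are square), "cx", "cy" (the principal point, pixels), "k1" (the pictures are not rectified: a ray, as slopes to the right and down, at radius r is drawn at 1 + k1 r^2 times it, then the intrinsics apply), "view" (4x4, takes a point from world to camera coordinates); the wrist camera has in their place "tool_from_camera" (4x4, takes a point from camera to tool coordinates, whose origin is the TCP and whose axes are the flange's). Camera axes: x right, y down, z forward; pixel columns grow to the right and rows downward; lengths in m; the calibration is good to about 2 mm. A picture is of the moment at which its call begins: read the wrist's pose just before it. camera_info takes no time and is no camera call.
- arm.job_done(): hands the job in, once; it reports no verdict.
The state is a dict: "t": time; "q": joint angles; "qd": joint speeds; "joint_efforts": joint torques, N m; "eef_pos": TCP position; "ee_rot": TCP orientation; "force": force on the tool from outside, world axes, zero at the start; "moment": the same for the moment, N m; "width": finger opening in m.
Only numpy, scipy, OpenCV 4.12 (cv2) and the standard library are available. Lean on these libraries where they do the work, as an engineer would, in place of code of your own. Each camera call takes 0.05 s, during which the arm holds its last target. There are 200 camera calls.

## Working session

There is one attempt and no reset: what is moved stays moved. The work goes in short steps, Python scripts to look and compute and a tool call to move; the robot and the scene stay as the last step left them, time stands still between calls to the robot, and variables do not carry over. Pictures are saved under pics/ and viewed, on a budget of 10 in all, crops included, one or two more only if the job needs it, and the job is handed in when it is done.

Besides the shell and the picture viewer there is one more tool, called after ">>>" as name([rows], argument=value, ...), one row to a line, values as JSON. arm_command: Moves the arm, as the interface text tells. Its arguments: {"type":"object","properties":{"motion":{"type":"array","items":{"type":"array"}},"newtons":{"type":"number"}},"required":["motion"]}

```bash
mkdir -p pics; python3 - <<'E'
from station import arm
import cv2
for n in("top","side"):
    cv2.imwrite(f"pics/{n}0.png",arm.grab_frame(n)[:,:,::-1]); print(n,arm.camera_info(n))
print(arm.camera_info("wrist")); print(arm.get_state())
E
```

```text
top {'fov_y': 47.22977267490046, 'cx': 254.90193832943152, 'cy': 194.40529477275444, 'k1': 0.050029682638361994, 'view': array([[-0.03051144, -0.99951406, -0.00637932,  0.06010364],
       [-0.99814003,  0.03080525, -0.05260724,  0.57852733],
       [ 0.05277819,  0.00476233, -0.9985949 ,  1.19707178],
       [ 0.        ,  0.        ,  0.        ,  1.        ]])}
side {'fov_y': 55.99683187600307, 'cx': 258.04658921962454, 'cy': 188.63732174874443, 'k1': -0.016869930385670185, 'view': array([[-0.91268509, -0.40840393, -0.01456548,  0.54628838],
       [-0.2623331 ,  0.61283578, -0.74539496,  0.25501329],
       [ 0.31334848, -0.67648986, -0.66646395,  0.60985541],
       [ 0.        ,  0.        ,  0.        ,  1.        ]])}
{'fov_y': 62.65687421506901, 'cx': 261.59305424603383, 'cy': 189.78964621397765, 'k1': 0.0217411253939214, 'tool_from_camera': array([[-6.06349838e-05, -9.59571342e-01, -2.81465513e-01,
         7.59610285e-02],
       [ 9.99999998e-01, -5.19598959e-05, -3.82844650e-05,
        -1.46247435e-04],
       [ 2.21117567e-05, -2.81465515e-01,  9.59571344e-01,
        -1.36297970e-01],
       [ 0.00000000e+00,  0.00000000e+00,  0.00000000e+00,
         1.00000000e+00]])}
{'t': 0.1, 'q': array([-8.83883034e-01,  3.59301139e-01,  1.11585930e-02, -2.74782442e-04,
       -1.22408085e+00, -2.88105175e-01]), 'qd': array([-0.00111873, -0.0007859 ,  0.0021557 ,  0.00218803, -0.00033511,
       -0.00168134]), 'joint_efforts': array([-1.52619908e-03, -5.84163344e+01,  2.93750453e+01,  7.01546609e+00,
        1.01287573e-02, -7.40154110e-05]), 'eef_pos': array([ 0.26193818, -0.6216798 ,  0.24773509]), 'ee_rot': array([ 3.14015100e+00, -1.57834199e-04, -2.74287798e+00]), 'force': array([ 0.44406498, -0.02671087, -0.4751702 ]), 'moment': array([-0.01918102,  0.03078124,  0.0295221 ]), 'width': 0.08765464866613065}
```

View pics/top0.png

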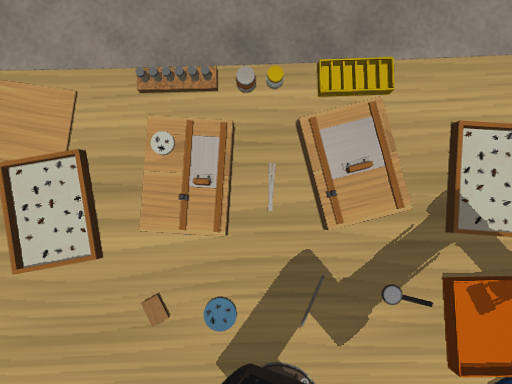

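View pics/side0.png

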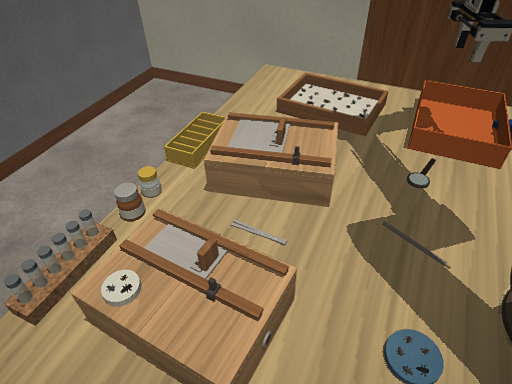

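The wide gate is on the right-hand box in the top view (image right, handle ~(358,166), clip ~(332,193)). The narrow one is on the left box (handle ~(202,181)). I'll zoom in to measure.

```bash
python3 - <<'E'
import cv2,numpy as np
a=cv2.imread("pics/top0.png")[140:215,310:410]; b=cv2.imread("pics/side0.png")[105:180,225:325]
f=lambda i:cv2.resize(i,None,fx=8,fy=8,interpolation=cv2.INTER_CUBIC)[:,:800]
cv2.imwrite("pics/ztop.png",f(a));cv2.imwrite("pics/zside.png",f(b))
E
```

```text
(no output)
```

View pics/ztop.png

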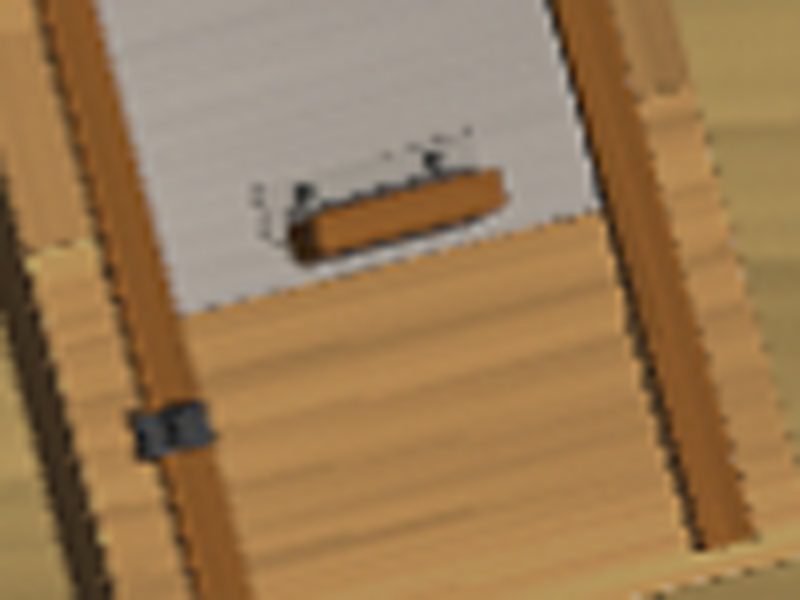

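View pics/zside.png

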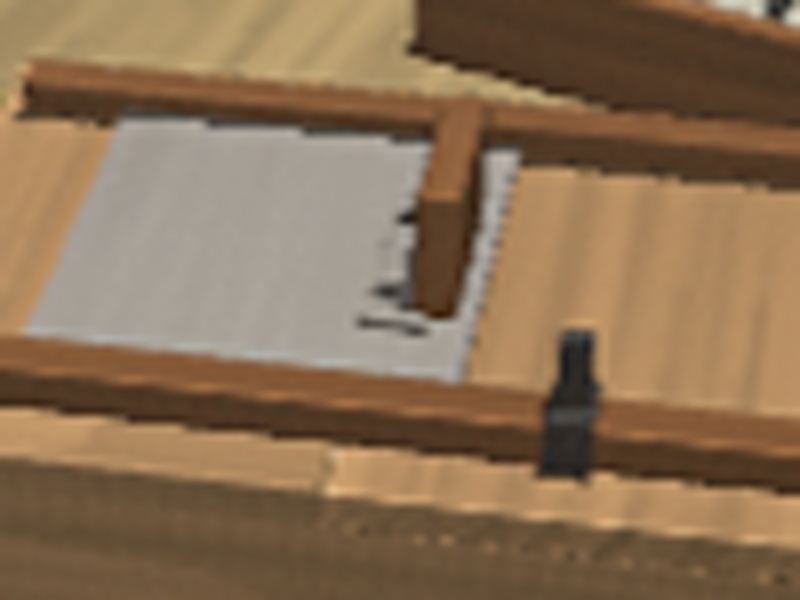

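```bash
cat > h.py <<'E'
import numpy as np,cv2
from station import arm
def K(c):
    f=192/np.tan(np.radians(c["fov_y"]/2)); return np.array([[f,0,c["cx"]],[0,f,c["cy"]],[0,0,1.]])
def ray(name,uv,z,V=None):
    c=arm.camera_info(name); V=c["view"] if V is None else V
    n=cv2.undistortPoints(np.array(uv,float).reshape(-1,1,2),K(c),np.array([c["k1"],0,0,0,0.]))[:,0]
    R,t=V[:3,:3],V[:3,3]; o=-R.T@t; d=np.c_[n,np.ones(len(n))]@R
    return o+d*((z-o[2])/d[:,2])[:,None]
E
python3 - <<'E'
from h import *
T=lambda l:[(310+(u+.5)/8-.5,140+(v+.5)/8-.5) for u,v in l]
S=lambda l:[(225+(u+.5)/8-.5,105+(v+.5)/8-.5) for u,v in l]
np.set_printoptions(precision=4,suppress=True)
r=ray("top",T([(548,0),(690,545),(95,0),(195,400)]),.114)
for a,b in((0,1),(2,3)):
    d=r[a]-r[b];print("yaw rail",np.degrees(np.arctan2(d[1],d[0])))
h=ray("top",T([(318,262),(312,215),(497,170),(505,203)]),.15);print(h,h.mean(0))
hs=ray("side",S([(418,197),(465,203),(485,105),(437,103)]),.15);print(hs,hs.mean(0))
d=h[1]-h[2];print("yaw bar",np.degrees(np.arctan2(d[1],d[0]))-90)
sh=ray("top",T([(185,315),(600,212)]),.105);d=sh[0]-sh[1];print("yaw sheet",np.degrees(np.arctan2(d[1],d[0]))-90)
c=ray("top",T([(155,435)]),.114)[0];c2=ray("top",T([(185,427)]),.142)[0];cs=ray("side",S([(577,332)]),.142)[0];print(c,c2,cs)
y=np.radians(15)
ex=np.array([np.cos(y),np.sin(y),0])
for n,hh in(("top",h.mean(0)),("side",hs.mean(0))):
  print(n,[(hh-k)@ex for k in(c,c2,cs)])
E
```

```text
yaw rail 11.875216437340244
yaw rail 11.76034021082314
[[ 0.6201 -0.1913  0.15  ]
 [ 0.6346 -0.19    0.15  ]
 [ 0.6466 -0.2469  0.15  ]
 [ 0.6363 -0.2489  0.15  ]] [ 0.6344 -0.2193  0.15  ]
[[ 0.6324 -0.1873  0.15  ]
 [ 0.6188 -0.1896  0.15  ]
 [ 0.6328 -0.2426  0.15  ]
 [ 0.6466 -0.2381  0.15  ]] [ 0.6327 -0.2144  0.15  ]
yaw bar 11.910466846652014
yaw sheet 12.19889163807369
[ 0.5703 -0.1454  0.114 ] [ 0.5711 -0.1501  0.142 ] [ 0.571  -0.1524  0.142 ]
top [np.float64(0.042776264085989266), np.float64(0.043207444032435996), np.float64(0.04392949915379324)]
side [np.float64(0.04238352584865248), np.float64(0.04281470579509921), np.float64(0.04353676091645645)]
```

The top and side views agree: the box yaw is about 11.9° and the gap between handle and clip is about 47 mm. I'll turn the tool first, then move above the handle.

>>> arm_command([
  [[0, 0, 0], [0, 0, -6.6], 1],
  [[0, 0, 0], [0, 0, -6.6], 1],
  [[0, 0, 0], [0, 0, -6.6], 1],
  [[0, 0, 0], [0, 0, -6.6], 1],
  [[0, 0, 0], [0, 0, -6.6], 1],
  [[0, 0, 0], [0, 0, -6.6], 1],
  [[0, 0, 0], [0, 0, -6.6], 1],
  [[0, 0, 0], [0, 0, -6.6], 1],
  [[0, 0, 0], [0, 0, -6.6], 1],
  [[0, 0, 0], [0, 0, -6.6], 1],
  [[0, 0, 0], [0, 0, -6.6], 1],
  [[0, 0, 0], [0, 0, -6.6], 1],
  [[0, 0, 0], [0, 0, 0], 1],
])

```text
t: 1.18
eef_pos: [0.262, -0.6218, 0.248]
ee_rot: [3.141, 0.001, -1.355]
force: [0.1, 0.0, -0.1]
width: 0.0871
```

>>> arm_command([
  [[-16, -22.4, 0], [0, 0, 0], 1],
  [[-16, -22.4, 0], [0, 0, 0], 1],
  [[-16, -22.4, 0], [0, 0, 0], 1],
  [[-16, -22.4, 0], [0, 0, 0], 1],
  [[-16, -22.4, 0], [0, 0, 0], 1],
  [[-16, -22.4, 0], [0, 0, 0], 1],
  [[-16, -22.4, 0], [0, 0, 0], 1],
  [[-16, -22.4, 0], [0, 0, 0], 1],
  [[-16, -22.4, 0], [0, 0, 0], 1],
  [[-16, -22.4, 0], [0, 0, 0], 1],
  [[-16, -22.4, 0], [0, 0, 0], 1],
  [[-16, -22.4, 0], [0, 0, 0], 1],
  [[-16, -22.4, 0], [0, 0, 0], 1],
  [[-16, -22.4, 0], [0, 0, 0], 1],
  [[-16, -22.4, 0], [0, 0, 0], 1],
  [[-16, -22.4, 0], [0, 0, 0], 1],
  [[-16, -22.4, 0], [0, 0, 0], 1],
  [[-16, -22.4, 0], [0, 0, 0], 1],
  [[-16, -22.4, 0], [0, 0, 0], 1],
  [[-16, -22.4, 0], [0, 0, 0], 1],
])

```text
t: 2.85
eef_pos: [0.6341, -0.2143, 0.2483]
ee_rot: [3.141, 0.0, -1.365]
force: [1.0, -0.8, 0.1]
width: 0.0878
```

>>> arm_command([
  [[0, 0, 0], [0, 0, 0], 1],
  [[0, 0, 0], [0, 0, 0], 1],
  [[0, 0, 0], [0, 0, 0], 1],
])

```text
t: 3.1
eef_pos: [0.6331, -0.2155, 0.2481]
ee_rot: [3.141, 0.0, -1.362]
force: [0.5, -0.4, 0.5]
width: 0.088
```

```bash
python3 - <<'E'
from station import arm
import cv2
s=arm.get_state();print(s["t"],s["eef_pos"],s["ee_rot"],s["force"])
cv2.imwrite("pics/w1.png",arm.grab_frame("wrist")[:,:,::-1])
E
```

```text
3.1 [ 0.63306678 -0.21550671  0.24809224] [ 3.14061555e+00  2.98569731e-04 -1.36238871e+00] [ 0.48678792 -0.38159479  0.51360204]
```

View pics/w1.png

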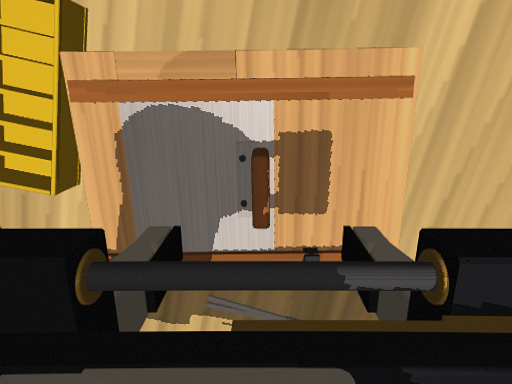

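The wrist view shows the bar at u≈260, centred between the fingers, with the clip at about (311,255). Descending and gripping.

>>> arm_command([
  [[0, 0, 14], [0, 0, 0], 1],
  [[0, 0, 14], [0, 0, 0], 1],
  [[0, 0, 14], [0, 0, 0], 1],
  [[0, 0, 14], [0, 0, 0], 1],
  [[0, 0, 14], [0, 0, 0], 1],
  [[0, 0, 14], [0, 0, 0], 1],
  [[0, 0, 14], [0, 0, 0], 1],
  [[0, 0, 14], [0, 0, 0], 1],
  [[0, 0, 0], [0, 0, 0], 1],
  [[0, 0, 0], [0, 0, 0], 1],
])

```text
t: 3.98
eef_pos: [0.6325, -0.2164, 0.1363]
ee_rot: [3.14, 0.0, -1.362]
force: [0.5, 0.4, 1.1]
width: 0.0879
```

>>> arm_command([
  [[0, 0, 0], [0, 0, 0], 0],
  [[0, 0, 0], [0, 0, 0], 0],
  [[0, 0, 0], [0, 0, 0], 0],
  [[0, 0, 0], [0, 0, 0], 0],
  [[0, 0, 0], [0, 0, 0], 0],
  [[0, 0, 0], [0, 0, 0], 0],
  [[0, 0, 0], [0, 0, 0], 0],
  [[0, 0, 0], [0, 0, 0], 0],
  [[0, 0, 0], [0, 0, 0], 0],
  [[0, 0, 0], [0, 0, 0], 0],
], newtons=25)

```text
t: 4.82
eef_pos: [0.6334, -0.2155, 0.1365]
ee_rot: [3.142, 0.0, -1.36]
force: [-0.0, 0.7, 0.7]
width: 0.0266
```

>>> arm_command([
  [[0, 0, 0], [0, 0, 0], 0],
  [[0, 0, 0], [0, 0, 0], 0],
  [[0, 0, 0], [0, 0, 0], 0],
  [[0, 0, 0], [0, 0, 0], 0],
  [[0, 0, 0], [0, 0, 0], 0],
  [[0, 0, 0], [0, 0, 0], 0],
])

```text
t: 5.32
eef_pos: [0.6337, -0.2155, 0.1365]
ee_rot: [-3.141, -0.0, -1.36]
force: [1.7, -0.8, -0.9]
width: 0.0137
```

Gripped (width 13.7 mm). Pulling about 47.5 mm along tool +y.

>>> arm_command([
  [[0, 2.5, 0], [0, 0, 0], 0],
  [[0, 2.5, 0], [0, 0, 0], 0],
  [[0, 2.5, 0], [0, 0, 0], 0],
  [[0, 2.5, 0], [0, 0, 0], 0],
  [[0, 2.5, 0], [0, 0, 0], 0],
  [[0, 2.5, 0], [0, 0, 0], 0],
  [[0, 2.5, 0], [0, 0, 0], 0],
  [[0, 2.5, 0], [0, 0, 0], 0],
  [[0, 2.5, 0], [0, 0, 0], 0],
  [[0, 2.5, 0], [0, 0, 0], 0],
  [[0, 2.5, 0], [0, 0, 0], 0],
  [[0, 2.5, 0], [0, 0, 0], 0],
  [[0, 2.5, 0], [0, 0, 0], 0],
  [[0, 2.5, 0], [0, 0, 0], 0],
  [[0, 2.5, 0], [0, 0, 0], 0],
  [[0, 2.5, 0], [0, 0, 0], 0],
  [[0, 2.5, 0], [0, 0, 0], 0],
  [[0, 2.5, 0], [0, 0, 0], 0],
  [[0, 2.5, 0], [0, 0, 0], 0],
  [[0, 0, 0], [0, 0, 0], 0],
])

```text
t: 6.98
eef_pos: [0.5883, -0.2257, 0.1365]
ee_rot: [-3.139, -0.001, -1.36]
force: [7.2, -1.7, -6.1]
width: 0.0141
```

>>> arm_command([
  [[0, 0, 0], [0, 0, 0], 0],
  [[0, 0, 0], [0, 0, 0], 0],
  [[0, 0, 0], [0, 0, 0], 0],
])

```text
t: 7.23
eef_pos: [0.5884, -0.2257, 0.1366]
ee_rot: [-3.139, -0.001, -1.36]
force: [5.9, -2.8, -5.0]
width: 0.0136
```

About 1.4 mm short of the target along the slide, well within tolerance. Releasing and rising.

>>> arm_command([
  [[0, 0, 0], [0, 0, 0], 1],
  [[0, 0, 0], [0, 0, 0], 1],
  [[0, 0, 0], [0, 0, 0], 1],
  [[0, 0, 0], [0, 0, 0], 1],
  [[0, 0, 0], [0, 0, 0], 1],
  [[0, 0, 0], [0, 0, 0], 1],
  [[0, 0, 0], [0, 0, 0], 1],
  [[0, 0, 0], [0, 0, 0], 1],
  [[0, 0, 0], [0, 0, 0], 1],
  [[0, 0, 0], [0, 0, 0], 1],
])

```text
t: 8.07
eef_pos: [0.5869, -0.2255, 0.1366]
ee_rot: [3.142, 0.0, -1.36]
force: [0.5, -0.3, -0.6]
width: 0.0753
```

>>> arm_command([
  [[0, 0, -10], [0, 0, 0], 1],
  [[0, 0, -15], [0, 0, 0], 1],
  [[0, 0, -15], [0, 0, 0], 1],
  [[0, 0, -15], [0, 0, 0], 1],
  [[0, 0, -15], [0, 0, 0], 1],
  [[0, 0, -15], [0, 0, 0], 1],
  [[0, 0, -15], [0, 0, 0], 1],
  [[0, 0, -15], [0, 0, 0], 1],
  [[30, 0, 0], [0, 0, 0], 1],
  [[30, 0, 0], [0, 0, 0], 1],
  [[30, 0, 0], [0, 0, 0], 1],
  [[30, 0, 0], [0, 0, 0], 1],
  [[30, 0, 0], [0, 0, 0], 1],
  [[30, 0, 0], [0, 0, 0], 1],
  [[30, 0, 0], [0, 0, 0], 1],
  [[30, 0, 0], [0, 0, 0], 1],
  [[0, 0, 0], [0, 0, 0], 1],
  [[0, 0, 0], [0, 0, 0], 1],
])

```text
t: 9.57
eef_pos: [0.6365, -0.4619, 0.2508]
ee_rot: [3.141, 0.001, -1.363]
force: [0.4, 0.1, -0.8]
width: 0.0877
```

```bash
python3 - <<'E'
from station import arm
import cv2,numpy as np
a=arm.grab_frame("top")[:,:,::-1];b=arm.grab_frame("side")[:,:,::-1]
f=lambda i:cv2.resize(i,None,fx=6,fy=6,interpolation=cv2.INTER_CUBIC)
cv2.imwrite("pics/top1.png",a);cv2.imwrite("pics/side1.png",b)
cv2.imwrite("pics/z2.png",np.hstack([f(a[140:230,300:366]),f(b[105:195,245:311])]))
n=lambda i:i[165:205,170:225].astype(int)
print("narrow diff",np.abs(n(a)-n(cv2.imread("pics/top0.png"))).max())
s=arm.get_state();print(s["t"],s["eef_pos"],s["force"])
E
```

```text
narrow diff 22
9.6667 [ 0.6368956  -0.46005476  0.25179222] [-0.02316217  0.71828073 -0.14867567]
```

View pics/z2.png

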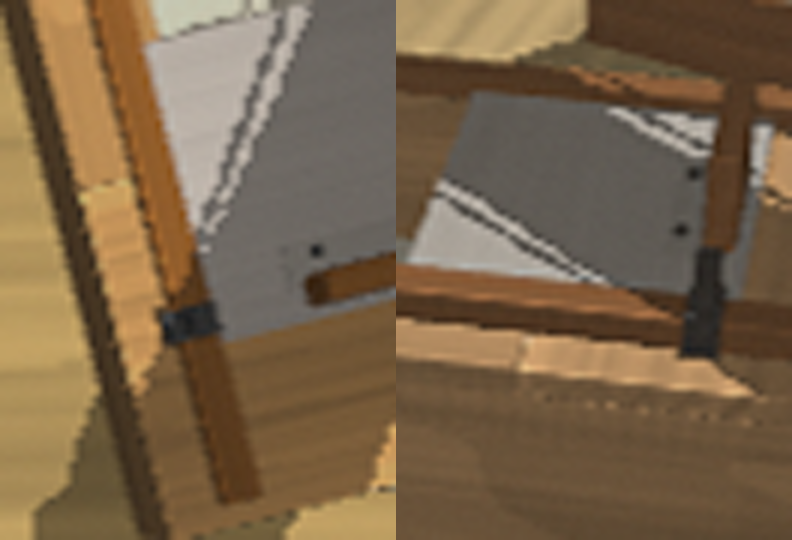

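The handle's left end is at about (322,289) in the left half and the clip at about (192,322); in the side half, bar and clip line up. Checking in numbers, then handing in.

```bash
python3 - <<'E'
from h import *
T=lambda u,v:[(300+(u+.5)/6-.5,140+(v+.5)/6-.5)]
e=np.array([.9785,.2062,0])
d=(ray("top",T(325,289),.15)-ray("top",T(192,322),.135))[0]@e
print(d*1000,"mm")
if abs(d)<.007: arm.job_done(); print("handed in")
E
```

```text
0.09685757848449643 mm
the job is handed in; nothing more can be done
handed in
```

I pulled the wide gate (on the right-hand box, turned about 11.9°) open by about 47 mm. Then I released the handle, moved the arm clear and handed the job in at about 9.7 s.

- **Alignment:** in the final top view the handle is about 0.1 mm from level with the clip along the slide. The arm's own reading just before release put it about 1.4 mm short. The tolerance is 12 mm either way.
- **Narrow gate:** I never approached it. The image patch around its handle differed from the start by at most 22 grey levels, which I put down to shading; I did not measure its position again.
- **Force:** the wrist force read near zero once the arm was clear, and at most about 10 N in the readings taken during the pull. No check failed.

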